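# Make up the boiler and sink parts kits

## Task

Make up the fitter's kits for two jobs: into the orange tray, for the boiler's safety set, put the red-capped safety valve, the pressure gauge and the air vent; into the blue tray, for the sink's cold feed, put the chrome angle valve and the ball valve with the blue handle. Stand one part in each compartment, upright on its floor as it stands in the stock. Leave the red-handled and yellow-handled ball valves standing where they are.

Things in the scene. Friction and masses are not known exactly. Their poses are not given: they have to be found in the camera images.
- safety_valve: Safety valve: brass body, round ribbed red cap on top, upright on a hexagon. Sizes in mm. 72 high; foot 30 across flats (z 0 to 16); cap 36 diameter (38 over ribs), z 48 to 72; side outlet 25 diameter along +x at z 34, ends 36 from the axis. 0.24 kg. Origin: centre of underside; z up. Stands on the worktop.
- gauge: Pressure gauge, white dial up: round black case 52 diameter, z 24 to 50 (sizes in mm), on a brass hexagon foot 30 across flats (z 0 to 16). 52 high. 0.20 kg. Origin: centre of underside; z up. Stands on the worktop. The fittings stand about 115 apart, with an unlisted low tape reel and washer box (under 25 high) among them.
- air_vent: Automatic air vent: upright brass cylinder 42 diameter (sizes in mm), z 14 to 56, 43 at a bead; domed brass top with small black cap up to z 76; brass hexagon foot 30 across flats. 0.22 kg. Origin: centre of underside; z up. Stands on the worktop.
- angle_valve: Chrome angle valve upright on its round flange. Sizes in mm. Flange 54 diameter (coned, z 0 to 11); slim body; fluted chrome knob on top 28 diameter (31 over flutes), z 51 to 73, small blue dot; side outlet with nut 24 wide along +x at z 38, ends 33 from the axis. 0.23 kg. Origin: centre of underside; z up. Stands on the worktop.
- valve_blue: Brass ball valve lying on a flat of its hexagonal body, blue butterfly handle on top. Sizes in mm. Body 62 long (its x), 32 across flats. Handle: rigid bar 60 long (x), 13 wide (y), sides z 41 to 56, rib tips to 59. 0.26 kg. Origin: centre of underside; z up. Stands on the worktop.
- valve_red: Brass ball valve lying on a flat of its hexagonal body, red butterfly handle on top. Sizes in mm. Body 62 long (its x), 32 across flats. Handle: rigid bar 60 long (x), 13 wide (y), sides z 41 to 56, rib tips to 59. 0.26 kg. Stays where it is. Origin: centre of underside; z up. Stands on the worktop.
- valve_yellow: Brass ball valve lying on a flat of its hexagonal body, yellow butterfly handle on top. Sizes in mm. Body 62 long (its x), 32 across flats. Handle: rigid bar 60 long (x), 13 wide (y), sides z 41 to 56, rib tips to 59. 0.26 kg. Stays where it is. Origin: centre of underside; z up. Stands on the worktop.
- tray_orange: Orange shallow kit tray, three compartments in a row, each 78 (x) by 102 (y) inside, centres at x -82, 0, 82. Sizes in mm. Fixed, 250 long (its x) by 110 wide (y), 22 high; walls and dividers 4 thick, dividers up to z 20; compartment floors at z 4. Origin: centre of underside; z up. Left or right of the stock.
- tray_blue: Blue shallow kit tray, two compartments in a row, each 119 (x) by 102 (y) inside, centres at x -61.5, 61.5. Sizes in mm. Fixed, 250 long (its x) by 110 wide (y), 22 high; walls and dividers 4 thick, dividers up to z 20; compartment floors at z 4. Origin: centre of underside; z up. Left or right of the stock.

How it is judged:
By the outcome, as a careful person would: the job done as asked, in the order asked, and still so for the second after the job is handed in, with the robot touching nothing.
It also fails if it takes over 144 s, if anything falls off the work surface, if the arm or the gripper's body presses on something with over 40 N, if the wrist force passes 120 N, or if a joint passes its speed limit or range.

## Robot

A 7-joint arm with a two-finger parallel gripper is mounted at the origin on the work surface. World frame = base frame: x ahead of the robot, y to its left, z up, the work surface at z = 0. Lengths are in mm, angles in rad, forces in N, time in s.
With the tool pointing down it reaches from about 400 to 875 mm from the base axis. Payload 4.4 kg.
Tool frame: the origin (TCP) lies midway between the tips of the shut fingers; the grasp point (between the pads) lies 19 mm behind it (ctrl.grip_point_offset is the distance from the TCP to the grasp point, in mm); z points along the fingers, y is the line along which they close (so a half turn about z gives the same grasp; the last joint's range is limited). The gripper opens to 85 mm and grips with 20 to 120 N. Pads are 22 mm wide; open, the fingers measure 114 mm over their backs; the gripper's body (76 mm by 85 mm) begins 54 mm behind the grasp point. The pads swing forward as they close: fully open they stand 13 mm farther back than shut.
Start: joints at [-0.066, 0.628, 0.038, 1.517, -0.027, 0.996, -0.02], TCP at [650.014, 0.027, 231.313] pointing down, gripper open.
Joint ranges: [-3.06, 3.06], [-0.37, 2.12], [-1.25, 1.32], [0.18, 2.47], [-1.1, 4.24], [0.23, 1.98], [-2.94, 2.94]. Speed limits (rad/s): [2.57, 2.57, 3.14, 3.14, 3.14, 3.14, 3.14].

## Interface

Orientations are given as [roll, pitch, yaw] about the fixed x, y, z axes, in that order (R = Rz(yaw) Ry(pitch) Rx(roll)).
In Python, from cell import ctrl gives the robot as it stands.
- The arm moves only by the tool move_tool, called after ">>>" as name(argument=value, ...), one argument or row to a line, values as JSON. Schema: {"type":"object","properties":{"moves":{"type":"object","properties":{"dx":{"type":"array","items":{"type":"number"},"minItems":1,"maxItems":12},"dy":{"type":"array","items":{"type":"number"},"minItems":1,"maxItems":12},"dz":{"type":"array","items":{"type":"number"},"minItems":1,"maxItems":12},"rx":{"type":"array","items":{"type":"number"},"minItems":1,"maxItems":12},"ry":{"type":"array","items":{"type":"number"},"minItems":1,"maxItems":12},"rz":{"type":"array","items":{"type":"number"},"minItems":1,"maxItems":12},"jaw":{"type":"array","items":{"type":"number"},"minItems":1,"maxItems":12}},"additionalProperties":false,"required":["dx","dy","dz","rx","ry","rz","jaw"]},"only":{"type":"string"},"quiet":{"type":"boolean"},"lines":{"type":"string"}},"required":["moves"],"additionalProperties":false}. moves is an object with one list for each field, all of the same length, 1 to 12, a row being the entries at one place: dx, dy, dz (the shift in shares of the most that a row can go, 1 being 50 mm), rx, ry, rz (a rotation vector in a scale on which 1.0 is 360 degrees), jaw (the finger opening in mm); each row shifts and turns the commanded pose from where the row before left it, along the tool's axes as they then stand; what a row does not reach is not made up. A row lasts 1/10 s, in which the tool goes at most 50 mm and 0.15 rad, less where a joint would pass 70% of its speed; a pose out of reach is approached as far as the arm can. The fingers move at their own pace and stop on an object; the grip force is fixed at half the most. Time passes only in rows, so rows that do not move let the fingers close. The tool returns the time, the measured TCP pose, the force, the opening and the grip force at its end. only (a regular expression) keeps the lines of the reply that match it, lines (a string "A,B") keeps lines A to B, and quiet returns only ok. Shift and turn numbers lie between -1 and 1, and a call with a number outside is refused. Input that does not fit is refused with a message, and nothing moves.
- ctrl.read_state(): the state, without advancing time (a new reading comes with each control period).
- ctrl.get_image(name): name is "scene" or "side" or "wrist"; returns the picture (400x640x3 uint8, blue, green, red); there is no depth.
- ctrl.calibration(name): a dict with "fx", "fy", "cx", "cy" (pixels), "rvec" (rotation vector, rad) and "tvec" (3), from world to camera coordinates, as OpenCV has them; the wrist camera has in their place "hand_eye" (4x4, takes a point from camera to tool coordinates, whose origin is the TCP and whose axes are the flange's). Camera axes: x right, y down, z forward; pixel columns grow to the right and rows downward; lengths in mm; the calibration is good to about 2 mm. A picture is of the moment at which its call begins: read the wrist's pose just before it. calibration takes no time and is no camera call.
- ctrl.finish_job(): hands the job in; it is judged then, once.
The state is a dict: "clock": time; "qpos": joint angles; "qd": joint speeds; "tau": joint torques, N m; "eef_pos": TCP position; "tool_rot": TCP orientation; "force": force on the tool from outside, world axes, zero at the start; "torque": the same for the moment, N m; "width": finger opening in mm; "gripper_force": force on a finger pad.
Only numpy, scipy, OpenCV 4.12 (cv2) and the standard library are available. Lean on these libraries where they do the work, as an engineer would, in place of code of your own. Each camera call takes 0.05 s, during which the arm holds its last target. There are 200 camera calls.

## Working session

There is one attempt and no reset: what is moved stays moved. The work goes in short steps, Python scripts to look and compute and a tool call to move; the robot and the scene stay as the last step left them, time stands still between calls to the robot, and variables do not carry over. Pictures are saved under pics/ and viewed, at most 14 in all, crops included, and the job is handed in when it is done.

```bash
ls; mkdir -p pics; python3 - <<'E'
from cell import ctrl
import cv2
for n in("scene","side"):
    cv2.imwrite(f"pics/{n}0.png",ctrl.get_image(n)); print(n,ctrl.calibration(n))
print(ctrl.calibration("wrist")); print(ctrl.read_state())
E
```

```text
cell.py
pics
scene {'fx': 409.83214186744124, 'fy': 409.83214186744124, 'cx': 319.9838628518396, 'cy': 199.95040526961358, 'rvec': array([ 0.66137594,  2.58907242, -1.21756394]), 'tvec': array([ 477.87165226, -136.39343028, 1019.4157681 ])}
side {'fx': 476.3728344975419, 'fy': 476.3728344975419, 'cx': 319.49370859221244, 'cy': 202.00286815629005, 'rvec': array([ 2.14964256, -0.90400878,  0.42365405]), 'tvec': array([-408.10227055,  291.82285436,  811.13859056])}
{'fx': 345.2776889081012, 'fy': 345.2776889081012, 'cx': 320.532193031393, 'cy': 201.32804482636521, 'hand_eye': array([[-5.69424567e-04, -9.65212584e-01, -2.61465759e-01,
         6.65962119e+01],
       [ 9.99999723e-01, -6.75054346e-04,  3.14177050e-04,
        -8.64394907e-01],
       [-4.79751240e-04, -2.61465507e-01,  9.65212701e-01,
        -1.42323627e+02],
       [ 0.00000000e+00,  0.00000000e+00,  0.00000000e+00,
         1.00000000e+00]])}
{'clock': 0.1, 'qpos': array([-0.06578232,  0.6292521 ,  0.03845478,  1.51827824, -0.02700792,
        0.99626623, -0.01999277]), 'qd': array([ 0.00122474, -0.00122677,  0.00021198, -0.00334205, -0.00116393,
        0.00083961,  0.00101377]), 'tau': array([ 3.65140630e-03, -5.64529252e+01,  1.23032581e+00, -1.93971133e+01,
        1.11524854e-02,  5.46943455e-03, -1.37002465e-05]), 'eef_pos': array([6.49445943e+02, 1.54992043e-02, 2.30478929e+02]), 'tool_rot': array([-3.13990699e+00,  1.60948374e-05,  1.57077324e+00]), 'force': array([-0.60891088, -0.24876434, -1.29210706]), 'torque': array([0.02928071, 0.02827848, 0.00984621]), 'gripper_force': 0.0, 'width': 85.32689470831323}
```

View pics/scene0.png

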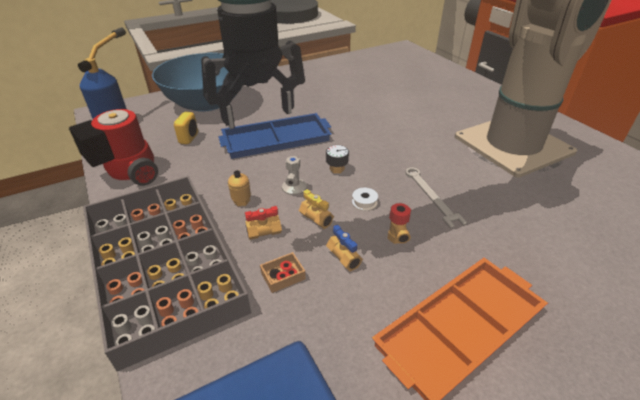

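View pics/side0.png

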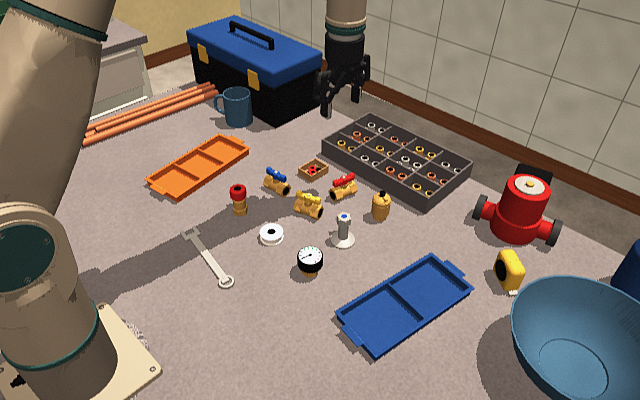

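The scene view shows the gauge at (337,156), safety valve (400,215), air vent (239,188), angle valve (292,175), blue valve (345,243), yellow (316,205), red (263,220), and the orange (462,325) and blue (277,134) trays. The side view shows the same layout, with the gauge at (310,260), safety valve (238,195), angle valve (343,228) and vent (381,205).

```bash
cat > h.py <<'E'
from cell import ctrl
import numpy as np, cv2
from scipy.spatial.transform import Rotation as R
def cam(n):
    c=ctrl.calibration(n); K=np.array([[c['fx'],0,c['cx']],[0,c['fy'],c['cy']],[0,0,1]])
    if n=='wrist':
        s=ctrl.read_state(); T=np.eye(4); T[:3,:3]=R.from_euler('xyz',s['tool_rot']).as_matrix(); T[:3,3]=s['eef_pos']
        T=T@c['hand_eye']; return K,T[:3,:3],T[:3,3]
    Rm=cv2.Rodrigues(c['rvec'])[0]; return K,Rm.T,-Rm.T@c['tvec']
def ray(c,p): return c[1]@np.linalg.inv(c[0])@np.array([p[0],p[1],1.])
def plane(c,p,z):
    d=ray(c,p); return c[2]+d*(z-c[2][2])/d[2]
def tri(c1,p1,c2,p2):
    A=np.c_[ray(c1,p1),-ray(c2,p2)]; t=np.linalg.lstsq(A,c2[2]-c1[2],rcond=None)[0]
    a=c1[2]+A[:,0]*t[0]; b=c2[2]-A[:,1]*t[1]; return (a+b)/2,np.linalg.norm(a-b)
def proj(c,P):
    q=c[0]@c[1].T@(np.array(P)-c[2]); return q[:2]/q[2]
E
python3 - <<'E'
from h import *
np.set_printoptions(precision=1,suppress=True)
a,b=cam('scene'),cam('side')
for n,p,q in [('gauge',(338,152),(310,254)),('safety cap',(400,210),(238,188)),('vent cap',(237,174),(382,194)),('angle knob',(293,160),(344,217)),('blue',(346,238),(277,174)),('yellow',(315,198),(308,198)),('red',(262,214),(344,180)),('orange',(462,327),(200,165)),('bluetray',(277,134),(406,302))]:
    print(n,*tri(a,p,b,q))
print(cam('wrist')[2]); cv2.imwrite('pics/w0.png',ctrl.get_image('wrist'))
E
```

```text
gauge [ 435.7 -117.4   50.4] 2.348801066138086
safety cap [450.6 125.2  71.3] 0.33307802767917655
vent cap [ 665.7 -118.    70.4] 1.3315411311056735
angle knob [ 548.2 -108.2   71.3] 0.08035943936633773
blue [561.2 121.1  51.8] 4.269231636666026
yellow [554.6   3.8  52.3] 3.2198895854361087
red [661.4  -7.4  49.4] 1.3883758015865848
orange [482.  331.    9.5] 0.3938292798400281
bluetray [ 500.  -312.3   14.4] 3.3951397209333574
[648.8  66.6 372.8]
```

View pics/w0.png

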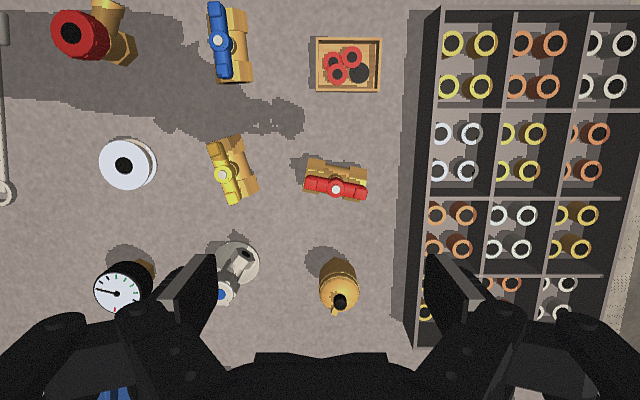

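The wrist view has right as world +x and up as +y. It shows the safety cap at (85,35), blue handle (218,42), gauge dial (118,292), angle knob (225,292) under a finger, vent cap (340,302), yellow (228,172) and red (335,188).

```bash
cat >> h.py <<'E'
def blob(im,lo,hi,p,k=0):
    """contour of the HSV-range blob nearest pixel p"""
    m=cv2.inRange(cv2.cvtColor(im,cv2.COLOR_BGR2HSV),np.array(lo),np.array(hi))
    if k: m=cv2.morphologyEx(m,cv2.MORPH_CLOSE,np.ones((k,k)))
    cs=[c for c in cv2.findContours(m,cv2.RETR_EXTERNAL,cv2.CHAIN_APPROX_NONE)[0] if cv2.contourArea(c)>25]
    return max(cs,key=lambda c:cv2.pointPolygonTest(c,(float(p[0]),float(p[1])),True))
def cen(c):
    m=cv2.moments(c); return m['m10']/m['m00'],m['m01']/m['m00']
def rect(c,cm,z):
    P=np.array([plane(cm,q,z)[:2] for q in c[:,0].astype(float)],np.float32); return cv2.minAreaRect(P)
E
cat > m.py <<'E'
from h import *
np.set_printoptions(precision=1,suppress=True)
a,b,w=cam('scene'),cam('side'),cam('wrist')
A,B,W=[cv2.imread(f'pics/{n}.png') for n in('scene0','side0','w0')]
OR=((5,150,80),(14,255,255)); BL=((100,120,40),(125,255,255))
RD=((170,120,60),(180,255,255)); RD=((0,170,60),(4,255,255))
def rep(n,I,c,col,p,z,k=3):
    cc=blob(I,*col,p,k); print(n,cen(cc),cv2.contourArea(cc),rect(cc,c,z)); return cen(cc)
print('cams',a[2],b[2])
rep('or scene',A,a,OR,(462,325),22,5);rep('or side',B,b,OR,(200,165),22,5)
rep('bt scene',A,a,BL,(277,134),22,5);rep('bt side',B,b,BL,(406,302),22,5)
p=[rep('blue',I,c,BL,q,55) for I,c,q in((A,a,(346,240)),(B,b,(277,174)),(W,w,(218,42)))]
print(tri(a,p[0],b,p[1]),tri(b,p[1],w,p[2]),plane(w,p[2],52))
p=[rep('cap',I,c,RD,q,60) for I,c,q in((A,a,(400,213)),(B,b,(238,192)),(W,w,(85,35)))]
print(tri(a,p[0],b,p[1]),tri(b,p[1],w,p[2]))
BK=((0,0,0),(180,255,60))
wh=((0,0,150),(180,70,255))
p=[rep('dial',I,c,wh,q,50,5) for I,c,q in((A,a,(338,152)),(B,b,(310,256)),(W,w,(118,292)))]
print(tri(a,p[0],b,p[1]),tri(b,p[1],w,p[2]))
for n,q,z in(('vent cap',(340,301),74),('knob',(222,294),73),('angle flange',(240,262),5)): print(n,plane(w,q,z))
for n,c in(('scene',a),('side',b)):print(n,[proj(c,x) for x in((665.7,-118,76),(548,-108,73))])
E
python3 m.py
```

```text
cams [833.4 538.9 548.8] [ -20.7 -574.8  760.8]
or scene (456.74986320748417, 328.2602794571005) 12488.5 ((480.0477294921875, 327.49920654296875), (280.85845947265625, 118.33931732177734), 7.865758895874023)
or side (197.38343527013248, 166.5788481141692) 3270.0 ((479.71551513671875, 318.999755859375), (281.9935607910156, 134.37289428710938), 7.844727039337158)
bt scene (269.48413560139943, 136.19447460489806) 1381.5 ((516.9422607421875, -310.04388427734375), (104.99512481689453, 247.24331665039062), 78.81346130371094)
bt side (402.4286474973375, 304.4477242209566) 7199.0 ((500.7649230957031, -313.4869384765625), (121.15495300292969, 280.8760070800781), 80.17837524414062)
blue (344.25108225108227, 237.1240981240981) 115.5 ((561.8834228515625, 118.65156555175781), (14.155681610107422, 58.033748626708984), 5.233005046844482)
blue (275.7691131498471, 174.55045871559633) 109.0 ((557.6636352539062, 119.21684265136719), (67.7544174194336, 24.17915153503418), 87.17622375488281)
blue (220.0958649115809, 39.47320834995346) 1253.5 ((563.7784423828125, 122.07038879394531), (60.70315933227539, 1
[... 852 characters left out ...]
546875), (1240.179443359375, 1159.32421875), 0.06396406143903732)
dial (290.44866817669697, 269.33438801082804) 99556.5 ((457.2098083496094, -4.00238037109375), (1089.1343994140625, 918.4501953125), 86.26136779785156)
dial (276.6473707168654, 185.49349621911009) 123031.0 ((616.0205078125, -31.0694580078125), (369.598388671875, 641.4074096679688), 89.95159149169922)
(array([ 471.9,   -0.9, -124.4]), np.float64(21.549341032642538)) (array([ 539.7,  -18.1, -155.8]), np.float64(103.04236884340895))
vent cap [ 667.4 -114.8   74. ]
knob [ 552.8 -107.8   73. ]
angle flange [ 555.  -105.9    5. ]
scene [array([236.9, 171.8]), array([293.1, 159.3])]
side [array([382.5, 191.9]), array([343.9, 216.4])]
```

The manual's scale: shifts go in shares of 50 mm and turns go in shares of 360 degrees. Converting my numbers, -33.5 mm is -0.67, 21 mm is 0.42.

>>> move_tool(
  moves={"dx": [0.42,0.42,0.42,0.42,0.42,0.4,0,0],"dy": [-0.67,-0.67,-0.67,-0.67,-0.67,-0.67,0,0],"dz": [0.34,0.34,0.34,0.34,0.34,0.32,0,0],"rx": [0,0,0,0,0,0,0,0],"ry": [0,0,0,0,0,0,0,0],"rz": [0,0,0,0,0,0,0,0],"jaw": [85,85,85,85,85,85,85,85]},
)

```text
clock: 0.95
eef_pos: [448.6, 125.5, 130.1]
tool_rot: [-3.141, 0.0, 1.573]
force: [0.9, 1.2, 0.2]
width: 85.1
gripper_force: 0.0
```

```bash
python3 - <<'E'
from h import *
w=cam('wrist'); I=ctrl.get_image('wrist'); cv2.imwrite('pics/w1.png',I)
print(proj(w,(448.2,125.2,72)), [plane(w,cen(blob(I,(0,170,60),(4,255,255),proj(w,(448,125,65)),3)),z) for z in(60,70)],ctrl.read_state()['eef_pos'])
E
```

```text
[321.28435207 221.25410522] [array([448.95806031, 123.67549622,  60.        ]), array([448.89750398, 126.89863284,  70.        ])] [449.98571834 125.02664137 130.52128362]
```

View pics/w1.png

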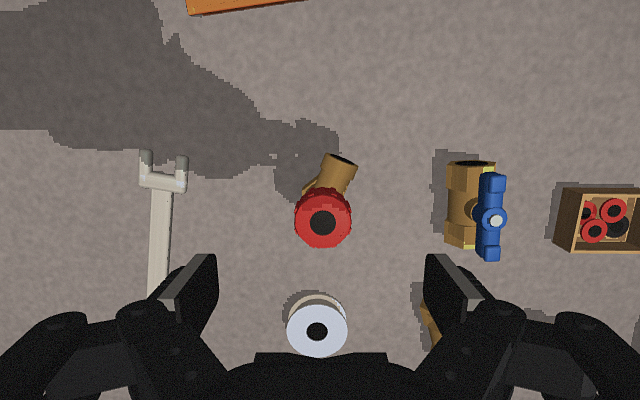

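Cap at (323,219) is centred between the fingers; the outlet points to +y. Descend and grip.

To row units: 25 mm is 0.5, 20 mm is 0.4.

>>> move_tool(
  moves={"dx": [0,0,0,0,0,0,0,0,0,0,0,0],"dy": [0,-0.02,0,0,0,0,0,0,0,0,0,0],"dz": [0.5,0.5,0.4,0.32,0,0,0,0,0,0,0,0],"rx": [0,0,0,0,0,0,0,0,0,0,0,0],"ry": [0,0,0,0,0,0,0,0,0,0,0,0],"rz": [0,0,0,0,0,0,0,0,0,0,0,0],"jaw": [85,85,85,85,85,20,20,20,20,20,20,20]},
)

```text
clock: 2.2
eef_pos: [449.0, 125.2, 45.4]
tool_rot: [3.139, -0.001, 1.571]
force: [0.6, -0.4, 5.7]
width: 34.6
gripper_force: 59.1
```

>>> move_tool(
  moves={"dx": [0,0,0],"dy": [0,0,0],"dz": [-0.4,-0.8,-0.8],"rx": [0,0,0],"ry": [0,0,0],"rz": [0,0,0],"jaw": [20,20,20]},
)

```text
clock: 2.5
eef_pos: [447.1, 124.8, 145.3]
tool_rot: [-3.14, 0.001, 1.571]
force: [1.2, 0.8, -2.2]
width: 34.1
gripper_force: 60.6
```

To row units: 30 mm is 0.6, 25 mm is 0.5.

>>> move_tool(
  moves={"dx": [0.6,0.6,0.6,0.5,0,0],"dy": [0.1,0.1,0.1,0.1,0,0],"dz": [-0.2,-0.2,-0.2,-0.2,0,0],"rx": [0,0,0,0,0,0],"ry": [0,0,0,0,0,0],"rz": [0,0,0,0,0,0],"jaw": [20,20,20,20,20,20]},
)

```text
clock: 3.1
eef_pos: [467.4, 240.1, 184.4]
tool_rot: [-3.141, 0.0, 1.572]
force: [0.1, -1.2, -3.0]
width: 34.4
gripper_force: 60.9
```

```bash
python3 - <<'E'
from h import *
w=cam('wrist'); I=ctrl.get_image('wrist'); cv2.imwrite('pics/w2.png',I)
c=blob(I,(5,150,80),(14,255,255),proj(w,(480,330,20)),5);print(rect(c,w,20),w[2],cv2.boundingRect(c),ctrl.read_state()['force'])
E
```

```text
((472.32318115234375, 326.64154052734375), (267.1922912597656, 118.97247314453125), 8.4154634475708) [466.50760009 306.79703838 326.68709394] (166, 0, 322, 172) [ 0.66227083 -0.63918448 -2.0716191 ]
```

View pics/w2.png

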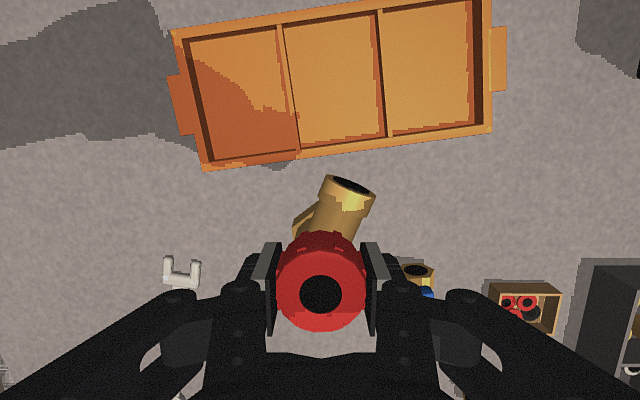

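Orange tray corners are TL (171,31), BL (204,170) and BR (491,132). The divider tops run (280,26)-(300,152) and (378,12)-(387,138). The valve is held upright.

```bash
python3 - <<'E'
from h import *
np.set_printoptions(precision=1,suppress=True)
w=cam('wrist')
P={k:plane(w,q,z)[:2] for k,q,z in(('TL',(171,31),22),('BL',(204,170),22),('BR',(491,132),22),('d1t',(280,26),20),('d1b',(300,152),20),('d2t',(378,12),20),('d2b',(387,138),20))}
print(P)
v=P['BR']-P['BL'];print(np.linalg.norm(v),np.degrees(np.arctan2(v[1],v[0])),np.linalg.norm(P['TL']-P['BL']),(P['BR']+P['TL'])/2,(P['d1t']+P['d1b']+P['d2t']+P['d2b'])/4)
E
```

```text
{'TL': array([345.9, 365.2]), 'BL': array([362.4, 251.9]), 'BR': array([613.9, 285. ]), 'd1t': array([433.6, 369.2]), 'd1b': array([448.1, 267.6]), 'd2t': array([512.3, 379.3]), 'd2b': array([524.5, 279.8])}
253.67528203763666 7.501433578164976 114.4397653901162 [479.9 325.1] [479.6 324. ]
```

To row units: 30 mm is 0.6, 18.5 mm is 0.37.

>>> move_tool(
  moves={"dx": [0.37,0.37,0.37,0.36,0,0,0,0,0,0],"dy": [-0.34,-0.34,-0.34,-0.34,0,0,0,0,0,0],"dz": [0.2,0.2,0.2,0.2,0.6,0.6,0.4,0.2,0,0],"rx": [0,0,0,0,0,0,0,0,0,0],"ry": [0,0,0,0,0,0,0,0,0,0],"rz": [0,0,0,0,0,0,0,0,0,0],"jaw": [20,20,20,20,20,20,20,20,20,20]},
)

```text
clock: 4.15
eef_pos: [400.5, 313.1, 54.8]
tool_rot: [3.141, -0.0, 1.57]
force: [0.8, -0.0, -2.2]
width: 34.2
gripper_force: 60.8
```

To row units: 3 mm is 0.06, 2 mm is 0.04.

>>> move_tool(
  moves={"dx": [0,0,0,0],"dy": [0,0,0,0],"dz": [0.06,0.04,0.014,0],"rx": [0,0,0,0],"ry": [0,0,0,0],"rz": [0,0,0,0],"jaw": [20,20,20,20]},
)

```text
clock: 4.55
eef_pos: [400.5, 313.9, 49.4]
tool_rot: [3.141, -0.001, 1.571]
force: [-1.0, -0.7, 4.3]
width: 34.1
gripper_force: 61.7
```

To row units: -40 mm is -0.8, -30 mm is -0.6.

>>> move_tool(
  moves={"dx": [0,0,0,0,0,0,0,0],"dy": [0,0,0,0,0,0,0,0],"dz": [0,0,0,0,-0.4,-0.6,-0.8,-0.4],"rx": [0,0,0,0,0,0,0,0],"ry": [0,0,0,0,0,0,0,0],"rz": [0,0,0,0,0,0,0,0],"jaw": [60,60,60,60,60,60,85,85]},
)

```text
clock: 5.35
eef_pos: [401.0, 314.2, 161.2]
tool_rot: [3.139, -0.002, 1.571]
force: [0.7, -0.4, -0.0]
width: 84.6
gripper_force: 0.0
```

>>> move_tool(
  moves={"dx": [-0.86,-0.86,-0.86,-0.86,-0.86,-0.86,-0.86,-0.86,-0.86,-0.86,0],"dy": [0.07,0.07,0.07,0.07,0.07,0.07,0.07,0.07,0.07,0.07,0],"dz": [0,0,0,0,0,0,0,0,0,0,0],"rx": [0,0,0,0,0,0,0,0,0,0,0],"ry": [0,0,0,0,0,0,0,0,0,0,0],"rz": [0,0,0,0,0,0,0,0,0,0,0],"jaw": [85,85,85,85,85,85,85,85,85,85,85]},
)

```text
clock: 6.45
eef_pos: [435.1, -123.4, 158.8]
tool_rot: [3.14, 0.003, 1.56]
force: [-0.8, 0.1, 0.3]
width: 84.8
gripper_force: 0.0
```

>>> move_tool(
  moves={"dx": [0,0,0,0,0,0,0,0,0,0,0,0],"dy": [0,0,0,0,0,0,0,0,0,0,0,0],"dz": [0,0,0,0,0,0,0,0,0,0,0,0],"rx": [0,0,0,0,0,0,0,0,0,0,0,0],"ry": [0,0,0,0,0,0,0,0,0,0,0,0],"rz": [0.0228,0.0228,0.0228,0.0228,0.0228,0.0228,0.0228,0.0228,0.0228,0.0228,0.0223,0],"jaw": [85,85,85,85,85,85,85,85,85,85,85,85]},
)

```text
clock: 7.65
eef_pos: [434.9, -115.6, 158.5]
tool_rot: [3.142, 0.001, 0.001]
force: [-0.0, 0.1, 0.5]
width: 85.2
gripper_force: 0.0
```

```bash
python3 - <<'E'
from h import *
w=cam('wrist'); I=ctrl.get_image('wrist'); cv2.imwrite('pics/w3.png',I)
print(ctrl.read_state()['qpos'],proj(w,(435.7,-117.4,50)))
E
```

```text
[-0.13073149  0.50857131  0.46799563  2.13975203 -0.41212555  0.57998997
 -0.93043053] [323.60905595 196.88655542]
```

View pics/w3.png

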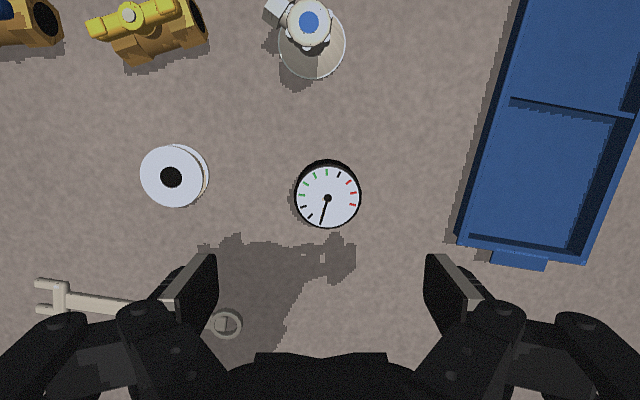

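Gauge dial centre is (328,196), angle knob dot (309,21), yellow handle (145,12). Blue tray near corners are (458,243) and (586,265), with the divider (511,99)-(633,119).

```bash
python3 - <<'E'
from h import *
np.set_printoptions(precision=1,suppress=True)
w=cam('wrist');t=ctrl.read_state()['eef_pos']
for n,q,z in(('gauge',(328,196),51),('knob',(309,22),73),('flange',(312,47),2),('bl',(458,243),22),('br',(586,265),22),('d1',(511,99),20),('d2',(633,119),20)):print(n,plane(w,q,z))
print(t)
E
```

```text
gauge [ 436.7 -120.7   51. ]
knob [ 549.8 -107.8   73. ]
flange [ 547.1 -107.8    2. ]
bl [ 387.9 -234.2   22. ]
br [ 367.6 -349.1   22. ]
d1 [ 507.4 -263.4   20. ]
d2 [ 492.7 -362.1   20. ]
[ 435.  -115.7  158.5]
```

To row units: 35 mm is 0.7, 1.7 mm is 0.034.

>>> move_tool(
  moves={"dx": [0.034,0,0,0,0,0,0,0,0,0,0,0],"dy": [0.1,0,0,0,0,0,0,0,0,0,0,0],"dz": [0.7,0.7,0.6,0.4,0.28,0,0,0,0,0,0,0],"rx": [0,0,0,0,0,0,0,0,0,0,0,0],"ry": [0,0,0,0,0,0,0,0,0,0,0,0],"rz": [0,0,0,0,0,0,0,0,0,0,0,0],"jaw": [85,85,85,85,85,85,40,40,40,40,40,40]},
)

```text
clock: 8.9
eef_pos: [437.4, -121.3, 25.8]
tool_rot: [3.141, -0.002, 0.002]
force: [-0.8, 0.8, 5.8]
width: 50.1
gripper_force: 61.3
```

To row units: -45 mm is -0.9, -30 mm is -0.6.

>>> move_tool(
  moves={"dx": [0,0,0],"dy": [0,0,0],"dz": [-0.6,-0.9,-0.9],"rx": [0,0,0],"ry": [0,0,0],"rz": [0,0,0],"jaw": [40,40,40]},
)

```text
clock: 9.2
eef_pos: [435.9, -121.2, 146.2]
tool_rot: [-3.141, 0.001, 0.001]
force: [1.8, 0.8, -2.3]
width: 49.8
gripper_force: 63.7
```

>>> move_tool(
  moves={"dx": [0.086,0.086,0.086,0.086,0.086,0.086,0.086,0.086,0.086,0.086,0,0],"dy": [-0.892,-0.892,-0.892,-0.892,-0.892,-0.892,-0.892,-0.892,-0.892,-0.892,0,0],"dz": [0,0,0,0,0,0,0,0,0,0,0,0],"rx": [0,0,0,0,0,0,0,0,0,0,0,0],"ry": [0,0,0,0,0,0,0,0,0,0,0,0],"rz": [0,0,0,0,0,0,0,0,0,0,0,0],"jaw": [40,40,40,40,40,40,40,40,40,40,40,40]},
)

```text
clock: 10.4
eef_pos: [478.3, 325.8, 144.6]
tool_rot: [3.141, 0.0, 0.005]
force: [0.6, -1.9, -3.1]
width: 50.0
gripper_force: 64.2
```

```bash
python3 - <<'E'
from h import *
I=ctrl.get_image('scene'); cv2.imwrite('pics/s1.png',cv2.resize(I[150:400,330:640],None,fx=2,fy=2))
E
```

```text
(no output)
```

View pics/s1.png

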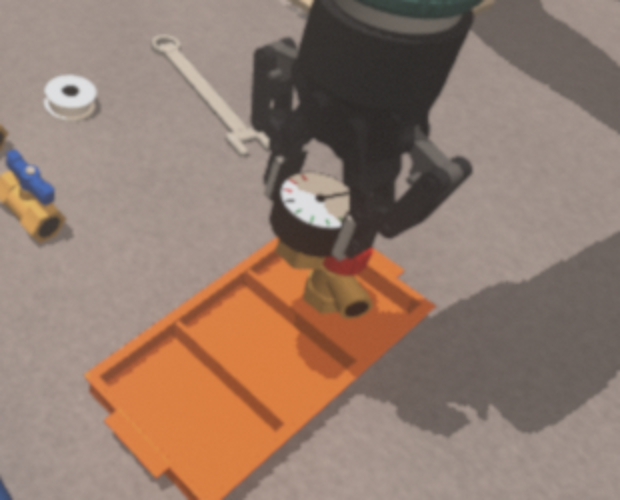

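The safety valve (340,280) stands upright in the robot-side compartment, and the gauge is held over the middle one. Lower it.

To row units: 35 mm is 0.7, 30 mm is 0.6.

>>> move_tool(
  moves={"dx": [0.03,0,0,0,0,0,0,0],"dy": [0.02,0,0,0,0,0,0,0],"dz": [0.7,0.6,0.5,0.3,0.1,0.04,0.04,0],"rx": [0,0,0,0,0,0,0,0],"ry": [0,0,0,0,0,0,0,0],"rz": [0,0,0,0,0,0,0,0],"jaw": [40,40,40,40,40,40,40,40]},
)

```text
clock: 11.25
eef_pos: [481.5, 323.8, 31.5]
tool_rot: [-3.141, -0.001, 0.001]
force: [-1.0, -0.5, -2.2]
width: 49.8
gripper_force: 64.2
```

To row units: -45 mm is -0.9, -35 mm is -0.7.

>>> move_tool(
  moves={"dx": [0,0,0,0,0,0,0,0,0,0],"dy": [0,0,0,0,0,0,0,0,0,0],"dz": [0.032,0.01,0,0,0,0,-0.4,-0.7,-0.9,-0.4],"rx": [0,0,0,0,0,0,0,0,0,0],"ry": [0,0,0,0,0,0,0,0,0,0],"rz": [0,0,0,0,0,0,0,0,0,0],"jaw": [40,40,66,66,66,66,66,66,85,85]},
)

```text
clock: 12.25
eef_pos: [482.6, 323.9, 151.9]
tool_rot: [-3.139, -0.004, 0.0]
force: [-0.3, 0.1, -0.0]
width: 84.9
gripper_force: 0.0
```

>>> move_tool(
  moves={"dx": [0.372,0.372,0.372,0.372,0.372,0.372,0.372,0.372,0.372,0.372,0,0],"dy": [0.88,0.88,0.88,0.88,0.88,0.88,0.88,0.88,0.88,0.88,0,0],"dz": [0,0,0,0,0,0,0,0,0,0,0,0],"rx": [0,0,0,0,0,0,0,0,0,0,0,0],"ry": [0,0,0,0,0,0,0,0,0,0,0,0],"rz": [0,0,0,0,0,0,0,0,0,0,0,0],"jaw": [85,85,85,85,85,85,85,85,85,85,85,85]},
)

```text
clock: 13.45
eef_pos: [666.8, -118.4, 148.1]
tool_rot: [3.141, 0.001, -0.003]
force: [0.4, 1.0, 0.7]
width: 85.4
gripper_force: 0.0
```

```bash
python3 - <<'E'
from h import *
I=ctrl.get_image('wrist'); cv2.imwrite('pics/w4.png',I)
print(ctrl.read_state()['qpos'],proj(cam('wrist'),(667,-116,76)))
E
```

```text
[-0.16043883  0.81861586  0.53846696  1.52151953 -0.48396924  0.93816495
 -1.04175244] [321.59640689 211.68181393]
```

View pics/w4.png

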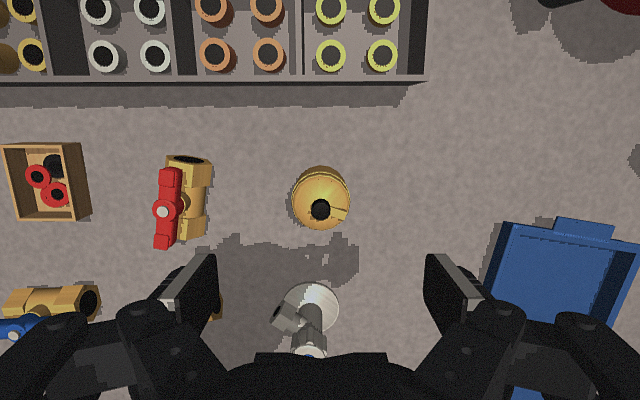

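The vent's black cap is at (320,209), within 3 px of the prediction. The red valve at (180,200) is clear of the left finger.

To row units: 35 mm is 0.7, 25 mm is 0.5.

>>> move_tool(
  moves={"dx": [0.014,0,0,0,0,0,0,0,0,0,0,0],"dy": [-0.06,0,0,0,0,0,0,0,0,0,0,0],"dz": [0.7,0.7,0.5,0.3,0.24,0,0,0,0,0,0,0],"rx": [0,0,0,0,0,0,0,0,0,0,0,0],"ry": [0,0,0,0,0,0,0,0,0,0,0,0],"rz": [0,0,0,0,0,0,0,0,0,0,0,0],"jaw": [85,85,85,85,85,85,30,30,30,30,30,30]},
)

```text
clock: 14.7
eef_pos: [669.0, -114.4, 28.3]
tool_rot: [3.14, -0.003, 0.0]
force: [-0.5, -1.1, 5.8]
width: 40.7
gripper_force: 60.6
```

To row units: -45 mm is -0.9, -30 mm is -0.6.

>>> move_tool(
  moves={"dx": [0,0,0],"dy": [0,0,0],"dz": [-0.6,-0.9,-0.9],"rx": [0,0,0],"ry": [0,0,0],"rz": [0,0,0],"jaw": [30,30,30]},
)

```text
clock: 15.0
eef_pos: [667.0, -112.9, 147.0]
tool_rot: [-3.141, 0.002, 0.001]
force: [1.6, 0.4, -2.3]
width: 40.5
gripper_force: 61.1
```

>>> move_tool(
  moves={"dx": [-0.216,-0.216,-0.216,-0.216,-0.216,-0.216,-0.216,-0.216,-0.216,-0.216,0,0],"dy": [-0.9,-0.9,-0.9,-0.9,-0.9,-0.9,-0.9,-0.9,-0.9,-0.9,0,0],"dz": [0,0,0,0,0,0,0,0,0,0,0,0],"rx": [0,0,0,0,0,0,0,0,0,0,0,0],"ry": [0,0,0,0,0,0,0,0,0,0,0,0],"rz": [0,0,0,0,0,0,0,0,0,0,0,0],"jaw": [30,30,30,30,30,30,30,30,30,30,30,30]},
)

```text
clock: 16.2
eef_pos: [558.2, 338.6, 146.0]
tool_rot: [-3.141, 0.001, 0.005]
force: [1.1, -1.2, -2.3]
width: 40.6
gripper_force: 61.4
```

>>> move_tool(
  moves={"dx": [0,0,0,0,0,0,0,0],"dy": [0,0,0,0,0,0,0,0],"dz": [0.7,0.6,0.5,0.3,0.08,0.04,0,0],"rx": [0,0,0,0,0,0,0,0],"ry": [0,0,0,0,0,0,0,0],"rz": [0,0,0,0,0,0,0,0],"jaw": [30,30,30,30,30,30,30,30]},
)

```text
clock: 17.0
eef_pos: [560.5, 336.9, 36.8]
tool_rot: [-3.14, -0.002, 0.001]
force: [1.2, 0.2, -0.5]
width: 40.5
gripper_force: 61.4
```

To row units: -45 mm is -0.9, -35 mm is -0.7.

>>> move_tool(
  moves={"dx": [0,0,0,0,0,0,0,0,0,0,0],"dy": [0,0,0,0,0,0,0,0,0,0,0],"dz": [0.04,0.03,0.016,0,0,0,0,-0.4,-0.7,-0.9,-0.4],"rx": [0,0,0,0,0,0,0,0,0,0,0],"ry": [0,0,0,0,0,0,0,0,0,0,0],"rz": [0,0,0,0,0,0,0,0,0,0,0],"jaw": [30,30,30,60,60,60,60,60,60,85,85]},
)

```text
clock: 18.1
eef_pos: [561.6, 336.9, 155.1]
tool_rot: [-3.139, -0.005, 0.0]
force: [0.1, 0.3, 0.6]
width: 84.7
gripper_force: 0.0
```

>>> move_tool(
  moves={"dx": [-0.022,-0.022,-0.022,-0.022,-0.022,-0.022,-0.022,-0.022,-0.022,-0.022,0],"dy": [0.89,0.89,0.89,0.89,0.89,0.89,0.89,0.89,0.89,0.89,0],"dz": [0,0,0,0,0,0,0,0,0,0,0],"rx": [0,0,0,0,0,0,0,0,0,0,0],"ry": [0,0,0,0,0,0,0,0,0,0,0],"rz": [0,0,0,0,0,0,0,0,0,0,0],"jaw": [85,85,85,85,85,85,85,85,85,85,85]},
)

```text
clock: 19.2
eef_pos: [548.1, -117.7, 152.3]
tool_rot: [3.136, -0.002, -0.011]
force: [-0.6, -0.9, 1.0]
width: 85.1
gripper_force: 0.0
```

>>> move_tool(
  moves={"dx": [0,0,0,0,0,0,0,0,0,0,0,0],"dy": [0,0,0,0,0,0,0,0,0,0,0,0],"dz": [0,0,0,0,0,0,0,0,0,0,0,0],"rx": [0,0,0,0,0,0,0,0,0,0,0,0],"ry": [0,0,0,0,0,0,0,0,0,0,0,0],"rz": [-0.0228,-0.0228,-0.0228,-0.0228,-0.0228,-0.0228,-0.0228,-0.0228,-0.0228,-0.0228,-0.0223,0],"jaw": [85,85,85,85,85,85,85,85,85,85,85,85]},
)

```text
clock: 20.4
eef_pos: [548.9, -108.2, 151.3]
tool_rot: [3.141, -0.001, 1.571]
force: [-0.0, 0.7, 0.4]
width: 85.1
gripper_force: 0.0
```

```bash
python3 - <<'E'
from h import *
I=ctrl.get_image('wrist'); cv2.imwrite('pics/w5.png',I)
J=ctrl.get_image('scene'); cv2.imwrite('pics/s2.png',cv2.resize(J[100:400,200:600],None,fx=2,fy=2))
print(ctrl.read_state()['qpos'],proj(cam('wrist'),(549,-107.8,73)))
E
```

```text
[ 0.0868426   0.60456587  0.08832336  1.85526274 -0.07965228  0.68516708
  0.21788773] [321.90658033 210.58136995]
```

View pics/w5.png

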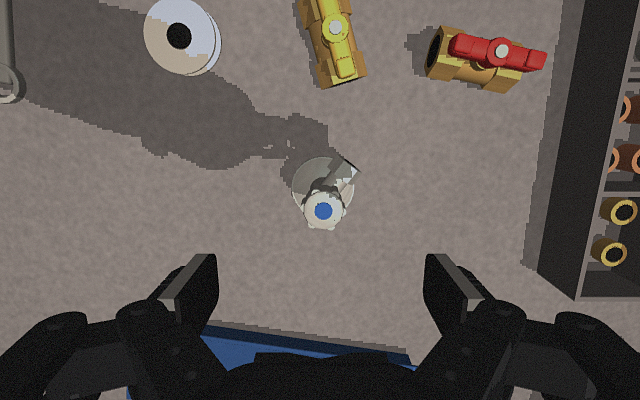

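View pics/s2.png

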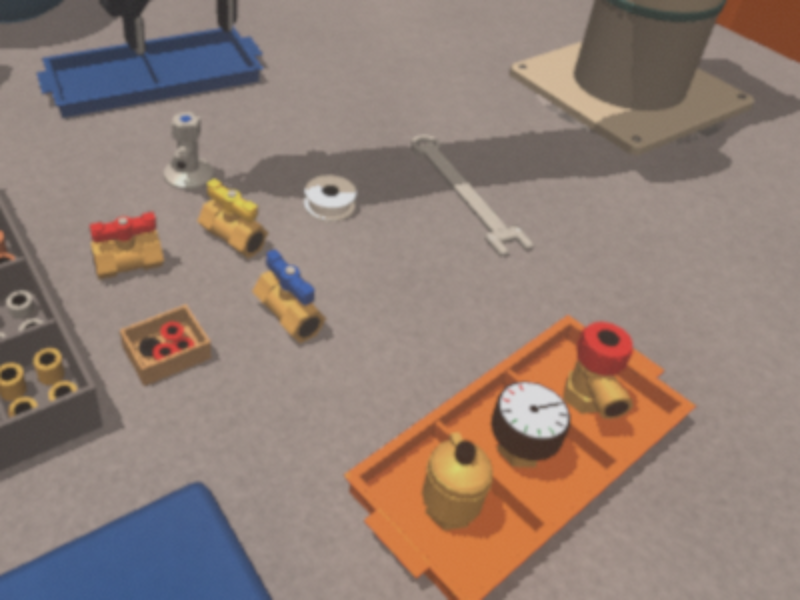

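The blue dot on the angle knob is at (323,210) as predicted, and its outlet (350,172) points about 50° between +x and +y, so I'll turn the fingers square to it. The scene crop shows the vent (458,480), gauge (530,420) and safety valve (603,365), each upright in its own compartment.

To row units: 20 mm is 0.4, 16 mm is 0.32, 0.13 rad / 6.2832 = 0.0207.

>>> move_tool(
  moves={"dx": [0,0,0,0,0,0,0,0],"dy": [0,0,0,0,0,0,0,0],"dz": [0.4,0.4,0.4,0.3,0,0.32,0.28,0],"rx": [0,0,0,0,0,0,0,0],"ry": [0,0,0,0,0,0,0,0],"rz": [0.0207,0.0207,0.0207,0.0207,0.0207,0,0,0],"jaw": [85,85,85,85,85,85,85,85]},
)

```text
clock: 21.3
eef_pos: [547.5, -107.8, 44.4]
tool_rot: [-3.138, 0.002, 0.92]
force: [-0.4, 1.4, -0.5]
width: 85.0
gripper_force: 0.0
```

>>> move_tool(
  moves={"dx": [0,0,0,0,0,0,0,0],"dy": [0,0,0,0,0,0,0,0],"dz": [0,0,0,0,0,0,0,0],"rx": [0,0,0,0,0,0,0,0],"ry": [0,0,0,0,0,0,0,0],"rz": [0,0,0,0,0,0,0,0],"jaw": [15,15,15,15,15,15,15,15]},
)

```text
clock: 22.1
eef_pos: [549.5, -108.7, 46.9]
tool_rot: [3.14, -0.001, 0.921]
force: [-0.3, -0.8, 6.1]
width: 26.2
gripper_force: 58.7
```

To row units: -30 mm is -0.6, -27.4 mm is -0.548.

>>> move_tool(
  moves={"dx": [0,0,0,-0.548,-0.548,-0.548,-0.548,-0.548,-0.548,0,0],"dy": [0,0,0,0.462,0.462,0.462,0.462,0.462,0.462,0,0],"dz": [-0.4,-0.6,-0.6,0,0,0,0,0,0,0,0],"rx": [0,0,0,0,0,0,0,0,0,0,0],"ry": [0,0,0,0,0,0,0,0,0,0,0],"rz": [0,0,0,0,0,0,0,0,0,0,0],"jaw": [15,15,15,15,15,15,15,15,15,15,15]},
)

```text
clock: 23.2
eef_pos: [558.4, -323.7, 125.1]
tool_rot: [-3.139, 0.0, 0.918]
force: [0.6, 0.4, -3.1]
width: 26.2
gripper_force: 59.8
```

```bash
python3 - <<'E'
from h import *
J=ctrl.get_image('side'); cv2.imwrite('pics/d1.png',cv2.resize(J[120:380,240:540],None,fx=2,fy=2))
E
```

```text
(no output)
```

View pics/d1.png

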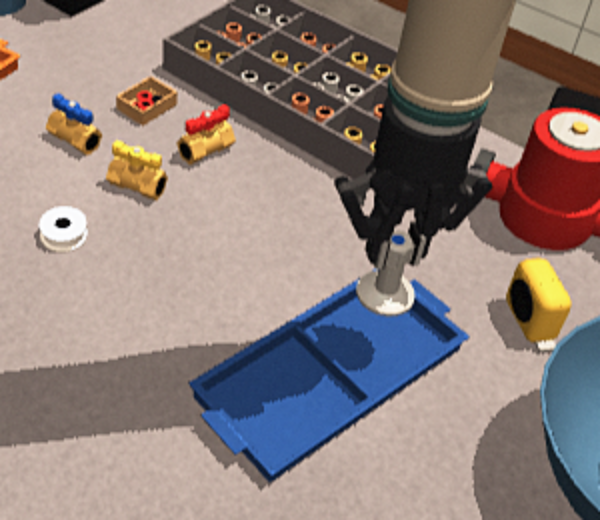

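The angle valve is held over the far compartment with its flange at (388,293).

To row units: 25 mm is 0.5, 12 mm is 0.24.

>>> move_tool(
  moves={"dx": [0,0,0,0,0,0,0,0],"dy": [0,0,0,0,0,0,0,0],"dz": [0.5,0.5,0.24,0.1,0.04,0.04,0,0],"rx": [0,0,0,0,0,0,0,0],"ry": [0,0,0,0,0,0,0,0],"rz": [0,0,0,0,0,0,0,0],"jaw": [15,15,15,15,15,15,15,15]},
)

```text
clock: 24.05
eef_pos: [560.2, -323.4, 56.0]
tool_rot: [3.14, -0.0, 0.921]
force: [-0.2, -1.3, -3.2]
width: 26.1
gripper_force: 60.0
```

To row units: 2 mm is 0.04, 1.5 mm is 0.03.

>>> move_tool(
  moves={"dx": [0,0,0,0,0,0],"dy": [0,0,0,0,0,0],"dz": [0.04,0.03,0.02,0.01,0,0],"rx": [0,0,0,0,0,0],"ry": [0,0,0,0,0,0],"rz": [0,0,0,0,0,0],"jaw": [15,15,15,15,15,15]},
)

```text
clock: 24.65
eef_pos: [559.9, -323.3, 50.9]
tool_rot: [3.141, -0.0, 0.921]
force: [-1.4, 0.9, 5.6]
width: 25.8
gripper_force: 60.7
```

To row units: -30 mm is -0.6, -25 mm is -0.5, -0.13 rad / 6.2832 = -0.0207.

>>> move_tool(
  moves={"dx": [0,0,0,0,0,0,0,0,0,0,0],"dy": [0,0,0,0,0,0,0,0,0,0,0],"dz": [0,0,0,0,-0.4,-0.6,-0.5,-0.5,0,0,0],"rx": [0,0,0,0,0,0,0,0,0,0,0],"ry": [0,0,0,0,0,0,0,0,0,0,0],"rz": [0,0,0,0,0,0,-0.0207,-0.0207,-0.0207,-0.0207,-0.0207],"jaw": [55,55,55,55,55,55,85,85,85,85,85]},
)

```text
clock: 25.75
eef_pos: [559.8, -323.2, 150.5]
tool_rot: [3.141, 0.0, 1.576]
force: [-0.4, 0.6, -0.3]
width: 85.2
gripper_force: 0.0
```

>>> move_tool(
  moves={"dx": [0.892,0.892,0.892,0.892,0.892,0.892,0.892,0.892,0.892,0.892,0,0],"dy": [0.004,0.004,0.004,0.004,0.004,0.004,0.004,0.004,0.004,0.004,0,0],"dz": [0,0,0,0,0,0,0,0,0,0,0,0],"rx": [0,0,0,0,0,0,0,0,0,0,0,0],"ry": [0,0,0,0,0,0,0,0,0,0,0,0],"rz": [0,0,0,0,0,0,0,0,0,0,0,0],"jaw": [85,85,85,85,85,85,85,85,85,85,85,85]},
)

```text
clock: 26.95
eef_pos: [561.5, 124.3, 150.1]
tool_rot: [-3.141, -0.0, 1.574]
force: [0.7, -1.5, -0.3]
width: 84.7
gripper_force: 0.0
```

```bash
python3 - <<'E'
from h import *
w=cam('wrist');I=ctrl.get_image('wrist'); cv2.imwrite('pics/w6.png',I)
c=blob(I,(100,120,40),(125,255,255),proj(w,(562.5,122.5,55)),3)
print(proj(w,(562.5,122.5,55)),cen(c),plane(w,cen(c),56),rect(c,w,56),ctrl.read_state()['eef_pos'])
E
```

```text
[323.04642343 206.87641572] (322.20021489971344, 205.72600286532952) [561.88510465 123.63865247  56.        ] ((562.1142578125, 122.45020294189453), (60.790679931640625, 16.412763595581055), 89.73848724365234) [561.71537427 122.21997963 150.13019981]
```

View pics/w6.png

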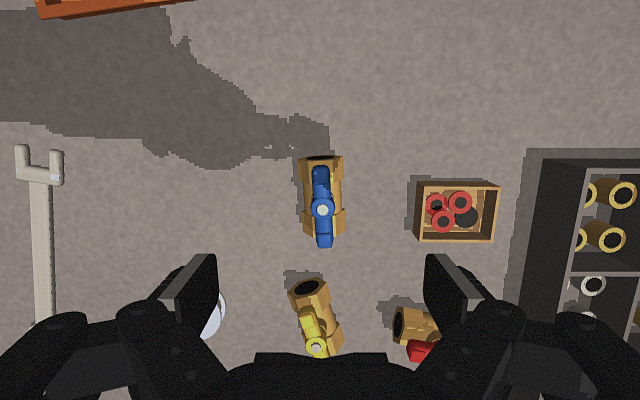

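The blue handle (320,170)-(323,247) runs along y and sits midway between the fingers, with the washer box clear at 415+.

To row units: 30 mm is 0.6, 25 mm is 0.5.

>>> move_tool(
  moves={"dx": [0,0,0,0,0,0],"dy": [0.01,0,0,0,0,0],"dz": [0.6,0.6,0.5,0.36,0.22,0],"rx": [0,0,0,0,0,0],"ry": [0,0,0,0,0,0],"rz": [0,0,0,0,0,0],"jaw": [85,85,85,85,85,85]},
)

```text
clock: 27.6
eef_pos: [561.5, 120.8, 35.0]
tool_rot: [-3.139, 0.001, 1.568]
force: [0.0, 0.3, 0.3]
width: 84.9
gripper_force: 0.0
```

>>> move_tool(
  moves={"dx": [0,0,0,0,0,0,0,0,0],"dy": [0,0,0,0,0,0,0,0,0],"dz": [0,0,0,0,0,0,0,0,0],"rx": [0,0,0,0,0,0,0,0,0],"ry": [0,0,0,0,0,0,0,0,0],"rz": [0,0,0,0,0,0,0,0,0],"jaw": [0,0,0,0,0,0,0,0,0]},
)

```text
clock: 28.5
eef_pos: [562.8, 123.1, 37.0]
tool_rot: [3.14, -0.0, 1.571]
force: [-0.6, -0.3, 5.7]
width: 13.0
gripper_force: 58.6
```

The manual's scale: shifts go in shares of 50 mm and turns go in shares of 360 degrees. Converting my numbers, -40 mm is -0.8, -20 mm is -0.4.

>>> move_tool(
  moves={"dx": [0,0,0],"dy": [0,0,0],"dz": [-0.4,-0.8,-0.8],"rx": [0,0,0],"ry": [0,0,0],"rz": [0,0,0],"jaw": [0,0,0]},
)

```text
clock: 28.8
eef_pos: [560.8, 122.6, 136.0]
tool_rot: [-3.138, 0.001, 1.571]
force: [1.5, 0.3, -2.5]
width: 12.9
gripper_force: 58.6
```

>>> move_tool(
  moves={"dx": [-0.85,-0.85,-0.85,-0.85,-0.85,-0.85,-0.85,-0.85,-0.85,-0.85,0,0],"dy": [-0.246,-0.246,-0.246,-0.246,-0.246,-0.246,-0.246,-0.246,-0.246,-0.246,0,0],"dz": [0,0,0,0,0,0,0,0,0,0,0,0],"rx": [0,0,0,0,0,0,0,0,0,0,0,0],"ry": [0,0,0,0,0,0,0,0,0,0,0,0],"rz": [0,0,0,0,0,0,0,0,0,0,0,0],"jaw": [0,0,0,0,0,0,0,0,0,0,0,0]},
)

```text
clock: 30.0
eef_pos: [437.9, -303.1, 135.6]
tool_rot: [-3.14, -0.001, 1.567]
force: [1.0, 0.2, -3.7]
width: 12.7
gripper_force: 58.6
```

>>> move_tool(
  moves={"dx": [0,0,0,0,0,0,0],"dy": [0,0,0,0,0,0,0],"dz": [0.6,0.6,0.4,0.18,0.04,0,0],"rx": [0,0,0,0,0,0,0],"ry": [0,0,0,0,0,0,0],"rz": [0,0,0,0,0,0,0],"jaw": [0,0,0,0,0,0,0]},
)

```text
clock: 30.7
eef_pos: [440.1, -302.2, 46.2]
tool_rot: [3.14, 0.001, 1.571]
force: [0.1, -0.1, -3.0]
width: 13.0
gripper_force: 58.7
```

To row units: 2 mm is 0.04, 1.5 mm is 0.03.

>>> move_tool(
  moves={"dx": [0,0,0,0,0,0],"dy": [0,0,0,0,0,0],"dz": [0.04,0.03,0.02,0.01,0,0],"rx": [0,0,0,0,0,0],"ry": [0,0,0,0,0,0],"rz": [0,0,0,0,0,0],"jaw": [0,0,0,0,0,0]},
)

```text
clock: 31.3
eef_pos: [439.4, -302.7, 41.0]
tool_rot: [3.141, 0.001, 1.57]
force: [-1.5, 0.1, 6.0]
width: 13.0
gripper_force: 60.2
```

To row units: -45 mm is -0.9, 40 mm is 0.8.

>>> move_tool(
  moves={"dx": [0,0,0,0,0,0,0,0,0.8,0.8,0.8,0],"dy": [0,0,0,0,0,0,0,0,0.2,0.2,0.2,0],"dz": [0,0,0,0,-0.4,-0.6,-0.9,-0.9,-0.4,0,0,0],"rx": [0,0,0,0,0,0,0,0,0,0,0,0],"ry": [0,0,0,0,0,0,0,0,0,0,0,0],"rz": [0,0,0,0,0,0,0,0,0,0,0,0],"jaw": [45,45,45,45,45,45,45,45,45,45,45,45]},
)

```text
clock: 32.5
eef_pos: [471.0, -175.2, 200.4]
tool_rot: [3.14, -0.004, 1.581]
force: [-0.3, -0.0, 0.7]
width: 44.8
gripper_force: 0.0
```

```bash
python3 - <<'E'
from h import *
A=ctrl.get_image('scene');B=ctrl.get_image('side')
cv2.imwrite('pics/f.png',np.vstack([A[80:380,120:600],cv2.resize(B[110:370,120:536],(480,300))]))
E
```

```text
(no output)
```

View pics/f.png

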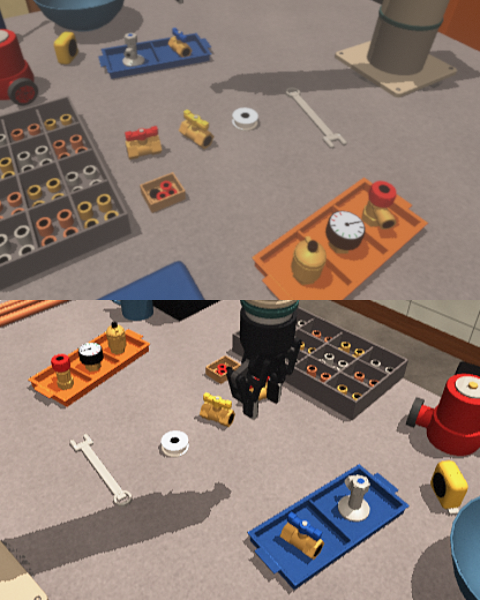

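All five parts stand upright, one per compartment. In the lower (side) view the blue valve is at (303,533) and the angle valve at (355,497). In the upper (scene) view the vent is at (310,262), gauge (346,230) and safety valve (381,205). The red and yellow valves have not moved, so I am handing in.

```bash
python3 -c "from cell import ctrl; print(ctrl.finish_job())"
```

```text
the job is handed in; nothing more can be done
None
```

Job handed in at about 33 s: the safety valve, gauge and air vent stand in the orange tray and the angle valve and blue-handled ball valve in the blue tray, all upright with one per compartment, and the red and yellow ball valves were left where they were.

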